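Tension the hopper's flap spring and hold the hinge bolt

TASK

The hopper's flap hangs ajar because its spring has gone slack: reach down into the narrow gap between the hopper's side and the tall bracket, grip the hex head of the hinge bolt hidden there, and turn it about an eighth of a turn (45 degrees) the way that swings the flap shut, so that the spring holds the flap fully shut. Finish still gripping the bolt head and holding it from turning, so that I can tighten the nut on its other end. Wind it by the bolt head alone, without touching the flap's sheet or pushing hard on the hopper or bracket, and leave everything else on the table where it lies.

Things in the scene. Friction and masses are not known exactly. Their poses are not given: they have to be found in the camera images.
- hopper: Fixed stand with the hopper. Origin under the centre of its 250 x 300 x 6 mm base plate, on the table; x from the flap side (front, facing the robot) to the back, z up. In this frame, in mm: galvanized hopper y -70 to 70, x -80 to 105, rim at z 198, front mouth sloping 0.30 rad from the vertical (lower edge farther back), closed by a flap hinged along its top edge
- hopper_shell: The hopper's sheet metal; origin and axes of the stand. Its outer face on the bolt's side is y -70 mm; a boss 18 mm across carries the bolt head, from y -70 to -83
- bracket: The tall bracket, an upright 5 mm steel plate beside the hopper's -y side; origin and axes of the stand. In mm: x -107 to 45, y -110 to -115, top edge z 199. The gap between it and the hopper's side (y -70 to -110) is 40 wide, open above and to the front; two 16 mm spacer tubes cross it at x -12 and 28, z 110. The +y side has a low bracket and the nut
- bolt_head: Steel hex head in that gap, 22 mm across flats, 11 thick; origin at its centre: stand x -75, y -88.5, z 185 mm. Its y is the bolt axis (= the stand's y), its x is square to one pair of flats (other pairs at 60 degrees). At the start, fingers closing along its x point along its -z: down, leaning 0.05 to 0.25 rad to the front. Shutting turn: negative about y, the fingertips swing to the back
- windup (a joint): Bolt's turn against the spring, relative to the flap, rad; grows in the shutting direction. 0 = slack (start -0.07 to 0.07). Spring 0.4 N m/rad between bolt and flap, friction 0.03 N m; springs back when let go. Bolt turn = windup gained + angle the flap closed; 0.05 to 0.17 of windup lifts the flap shut, the rest is tension
- flap (a joint): Flap angle, rad: 0 fully shut against the mouth, about 0.30 hanging ajar at the start, its lower edge to the front
- flap_panel: The flap's sheet, 140 wide x 135 mm long, hanging below the hinge axis (stand x -75, z 185 mm, along y); origin on that axis at y 0
- gearbox_half: Bystander: open corroded magnesium gearbox half, 245 x 150 x 58 mm, open side up; origin under its centre
- idler_gear: Bystander: gold-tinted idler gear, 68 mm across, 20 mm high, flat; origin under its centre
- bearing_driver: Bystander: stepped steel bearing driver, 42 mm foot, 148 mm tall, standing; origin under its centre
- brass_pick: Bystander: pick, black handle and thin brass shank, 180 mm long along its x, 15 mm high, lying beside the tall bracket's foot; origin at mid length on its underside
- bearing: Bystander: ball bearing, 47 mm across, 14 mm high, flat; origin under its centre
- spanner: Bystander: steel spanner, 190 mm long along its x, lying on the nut's side of the hopper; origin near mid length
- bolt_tray: Bystander: small steel tray with bolts, 130 x 90 x 30 mm; origin under its centre

How it is judged:
On the way, in this order (a step that is already met when the one before it is completed fails the run):
1. the bolt head is gripped between the fingers while the flap still hangs ajar (contact force between the fingers and bolt_head above 4 N and value of joint flap above 0.12 rad), for 0.2 s.
2. the flap is drawn shut by turning the gripped bolt head (contact force between the fingers and bolt_head above 4 N and value of joint flap below 0.03 rad), for 0.2 s.
At the end, for the whole second after the job is handed in: Through the last second the fingers grip the bolt head (over 4 N) and it does not turn; the flap is shut (angle under 0.03 rad) by the spring alone, with the robot off the flap's sheet; the spring is wound 0.28 to 0.68 rad past slack, as an eighth of a turn of the bolt gives (0.41 to 0.56) (all of step 2 and value of joint windup between 0.28 and 0.68 rad and velocity of joint windup between -0.1 and 0.1 rad/s and contact force between each of the arm, the fingers and flap_panel below 0.5 N); the arm keeps its last pose, push and grip.
It fails at once if the robot presses on the flap's sheet (contact force between any of the fingers, the arm and flap_panel above 2 N).
It fails at once if the robot pushes the bracket or the hopper with more than 30 N (contact force between any of the fingers, the arm and bracket above 30 N or contact force between any of the fingers, the arm and hopper_shell above 30 N).
It fails at once if the spring is overwound (value of joint windup above 0.95 rad).
It fails at once if something else on the table is moved more than 30 mm (distance of any of gearbox_half, idler_gear, bearing_driver, brass_pick, bearing, spanner, bolt_tray from where it was at the start of the episode above 0.03 m).
It also fails if it takes over 34 s, if anything falls off the work surface, if the arm or the gripper's body presses on something with over 40 N, if the wrist force passes 120 N, or if a joint passes its speed limit or range.

ROBOT

A 6-joint arm with a two-finger parallel gripper is mounted at the origin on the work surface. World frame = base frame: x ahead of the robot, y to its left, z up, the work surface at z = 0. Lengths are in m, angles in rad, forces in N, time in s.
With the tool pointing down it reaches from about 0.3 to 0.95 m from the base axis. Payload 3.1 kg.
Tool frame: the origin (TCP) lies on the centre line of the jaws, within the pads' length; the fingertips stand 17 mm ahead of it and the grasp point (between the pads) lies 2 mm behind it; z points along the fingers, y is the line along which they close (so a half turn about z gives the same grasp; the last joint's range is limited). The gripper opens to 85 mm and grips with 20 to 120 N. Pads are 22 mm wide; open, the fingers measure 114 mm over their backs; the gripper's body (76 mm by 85 mm) begins 54 mm behind the grasp point. The pads swing forward as they close: fully open they stand 13 mm farther back than shut.
Start: joints at [1.189, 0.308, 1.634, -0, 1.2, -0.07], TCP at [0.192, 0.595, 0.248] pointing down, gripper open.
Joint ranges: [-3.06, 3.06], [-0.79, 1.96], [0.05, 2.63], [-1.19, 4.34], [0.05, 2.64], [-2.94, 2.94]. Speed limits (rad/s): [2.79, 2.79, 3.14, 3.14, 3.14, 3.14].

INTERFACE

Orientations are given as a unit quaternion [x, y, z, w].
In Python, from plant import arm gives the robot as it stands.
- The arm moves only by the shell command python3 -m inch 'ROWS' [OPENING] [FORCE]. ROWS is JSON, a list of rows, each a list of 6 numbers: the shift along the tool's x, y, z in cm, then the turn, a rotation vector about the tool's x, y, z in degrees. In form: [[x, y, z, ax, ay, az], ...]. A call has exactly 10 rows; each row is the pose to reach, as a shift and turn from the pose commanded when the call began, along the tool's axes at that moment; what a row does not reach only later rows make up. A row lasts 1/12 s, in which the tool goes at most 41.7 mm and 7.16 degrees, less where a joint would pass 70% of its speed; a pose out of reach is approached as far as the arm can. A call with a gripper value outside its range is refused whole. OPENING is the opening, from 0 (shut) to 1 (fully open), set as the call begins (- or left out, the last holds). The fingers move at their own pace and stop on an object; FORCE is the grip in N (left out, the last holds). Time passes only in rows, so rows that repeat a pose let the fingers close, or fill a call up. It gives the time, the measured TCP pose, the force, the opening and the grip force at its end, in the units of the state.
- arm.get_state(): the state, without advancing time (a new reading comes with each control period).
- arm.read_camera(name): name is "scene" or "top" or "wrist"; returns a dict with "frame" (480x640x3 uint8, blue, green, red), "fx", "fy", "cx", "cy" (pixels), "xyz" and "orientation" of the camera in the world. Camera axes: x right, y up, looking along -z (the intrinsics and any distortion apply to the point x, -y, -z); pixel columns grow to the right and rows downward; lengths in m; the calibration is good to about 2 mm. A picture is of the moment at which its call begins. There is no depth.
- arm.sign_off(): hands the job in; it is judged then, once.
The state is a dict: "time": time; "joint_positions": joint angles; "joint_vel": joint speeds; "tau": joint torques, N m; "tool_pos": TCP position; "ee_rot": TCP orientation; "force": force on the tool from outside, world axes, zero at the start; "moment": the same for the moment, N m; "finger_gap": finger opening in m; "grasp_force": force on a finger pad.
Only numpy, scipy, OpenCV 4.12 (cv2) and the standard library are available. Lean on these libraries where they do the work, as an engineer would, in place of code of your own. Each camera call takes 0.05 s, during which the arm holds its last target. There are 200 camera calls.

## Working session

There is one attempt and no reset: what is moved stays moved. The work goes in short steps, Python scripts to look and compute and a shell command to move; the robot and the scene stay as the last step left them, time stands still between calls to the robot, and variables do not carry over. Pictures are saved under pics/ and viewed, at most 10 in all, crops included, and the job is handed in when it is done.

```bash
mkdir -p pics; ls; python3 - <<'E'
from plant import arm
import cv2,numpy as np
s=arm.get_state();print(s)
for n in ("scene","top","wrist"):
    c=arm.read_camera(n);cv2.imwrite(f"pics/{n}0.png",c["frame"]);print(n,{k:v for k,v in c.items() if k!="frame"})
E
```

```text
pics
{'time': 0.0, 'joint_positions': array([ 1.18928304e+00,  3.09001891e-01,  1.63523664e+00, -1.95215181e-05,
        1.19966826e+00, -6.96813383e-02]), 'joint_vel': array([-0.00060825, -0.00238643,  0.00026387, -0.00116794,  0.00057643,
        0.00146122]), 'tau': array([-1.08940055e-04, -4.15260243e+01, -2.76660633e+01, -2.33785304e-04,
        1.03022365e-02, -3.17201497e-06]), 'tool_pos': array([0.19147362, 0.59410841, 0.2470251 ]), 'ee_rot': array([ 1.55281416e-01,  9.87869598e-01, -1.12978344e-03, -2.49961374e-04]), 'force': array([-0.9001291 , -0.27379052, -0.84075874]), 'moment': array([-0.02871744,  0.04737465, -0.00954363]), 'grasp_force': 0.0, 'finger_gap': 0.08542268485786096}
scene {'fx': 508.1710274518419, 'fy': 508.1710274518419, 'cx': 321.1937355922238, 'cy': 245.02690932246782, 'xyz': array([1.40156442, 0.33056687, 1.14027322]), 'orientation': array([0.20513858, 0.2928884 , 0.77656228, 0.51873459])}
top {'fx': 589.6120139491472, 'fy': 589.6120139491472, 'cx': 310.70553420233017, 'cy': 240.3666437262963, 'xyz': array([ 0.31182571, -0.00727686,  1.72460079]), 'orientation': array([-0.05652575,  0.0585931 ,  0.70818339, -0.70131874])}
wrist {'fx': 399.6175823455264, 'fy': 399.6175823455264, 'cx': 318.4323255168913, 'cy': 241.3433673729205, 'xyz': array([0.11920056, 0.61784778, 0.37308726]), 'orientation': array([-0.12349734, -0.08811489,  0.58204994,  0.79887549])}
```

View pics/top0.png

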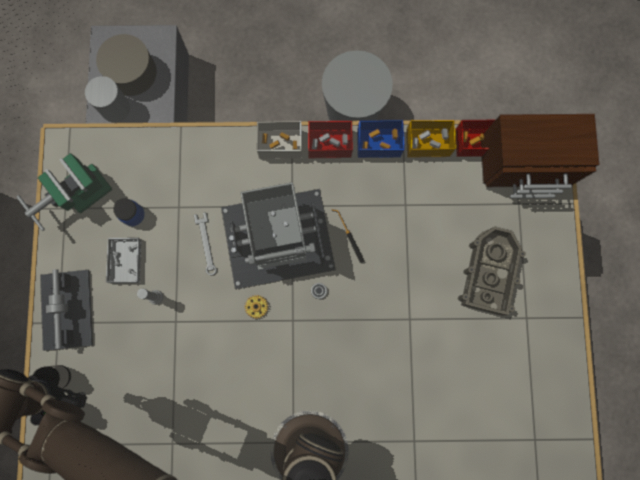

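View pics/scene0.png

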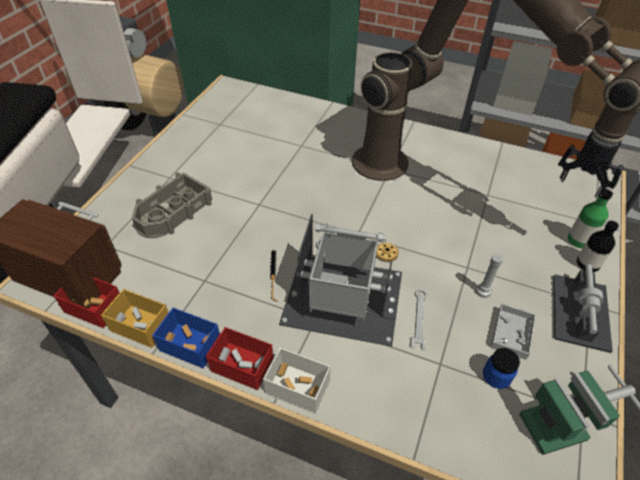

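Top shows the stand around (278,238) with the tall bracket on its right (about x=325), front edge down toward the robot. Scene shows it from behind at (345,285). I'll enlarge both.

```bash
python3 - <<'E'
import cv2
a=cv2.imread("pics/top0.png")[170:310,205:385]
cv2.imwrite("pics/top_c.png",cv2.resize(a,None,fx=4.2,fy=4.2,interpolation=cv2.INTER_CUBIC))
E
```

```text
(no output)
```

View pics/top_c.png

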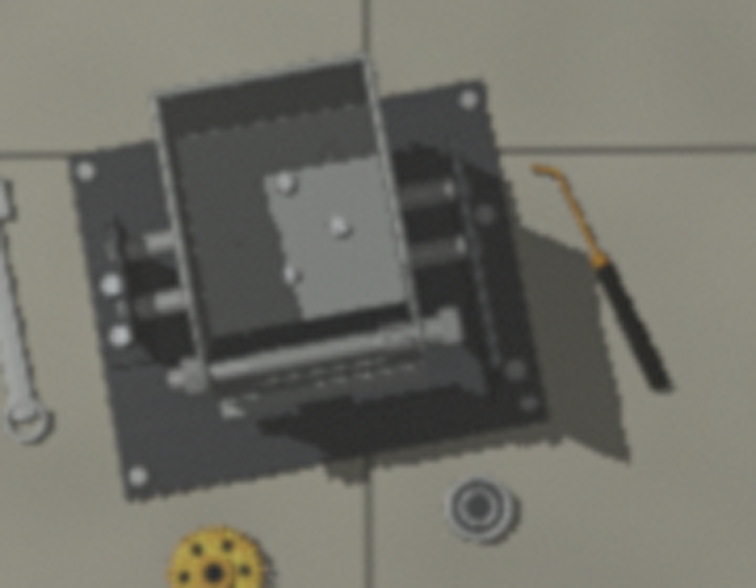

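The crop shows the base-plate corners at (70,157), (485,82), (547,418), (128,500), rim back corners at (152,97), (370,57), and the bolt head at about (449,326) in the crop. Next I fit the stand pose.

```bash
cat > h.py <<'E'
import numpy as np, cv2
from scipy.spatial.transform import Rotation as R
from scipy.optimize import least_squares
def proj(c,P):
    q=(np.atleast_2d(P)-c["xyz"])@R.from_quat(c["orientation"]).as_matrix()
    return np.c_[c["cx"]+c["fx"]*q[:,0]/-q[:,2], c["cy"]-c["fy"]*q[:,1]/-q[:,2]]
def stand(p,P):
    P=np.atleast_2d(P)/1000.; z=R.from_euler("z",p[2]).as_matrix()
    return P@z.T+[p[0],p[1],0]
TOP=dict(fx=589.612,fy=589.612,cx=310.7055,cy=240.3666,xyz=np.array([0.31182571,-0.00727686,1.72460079]),orientation=np.array([-0.05652575,0.0585931,0.70818339,-0.70131874]))
SC=dict(fx=508.171,fy=508.171,cx=321.1937,cy=245.0269,xyz=np.array([1.40156442,0.33056687,1.14027322]),orientation=np.array([0.20513858,0.2928884,0.77656228,0.51873459]))
E
python3 - <<'E'
from h import *
M=[[125,150,6],[125,-150,6],[-125,-150,6],[-125,150,6],[105,70,198],[105,-70,198],[-75,-88.5,185]]
px=np.array([[70,157],[485,82],[547,418],[128,500],[152,97],[370,57],[449,326]])/4.2+[205,170]-.4
f=lambda p:(proj(TOP,stand(p,M))-px)
r=least_squares(lambda p:f(p).ravel(),[.85,.05,0]);p=r.x
print(p,f(p).round(1))
print("bolt",stand(p,[-75,-88.5,185]))
print("bolt in scene",proj(SC,stand(p,M)))
a=cv2.imread("pics/scene0.png")[200:350,260:420]
b=cv2.resize(a,None,fx=4,fy=4,interpolation=cv2.INTER_CUBIC)
for u in (proj(SC,stand(p,M+[[45,-115,199],[-107,-115,199],[-107,-115,6]]))-[260,200])*4: cv2.circle(b,tuple(int(v) for v in u),4,(0,0,255),1)
cv2.imwrite("pics/sc_c.png",b)
E
```

```text
[0.60278118 0.08383857 0.17757062] [[-0.6 -0.5]
 [-0.6 -0.8]
 [ 0.8  0.7]
 [-0.5  0.2]
 [ 0.1 -0.3]
 [-0.  -0.2]
 [ 0.6  0.8]]
bolt [[ 0.54459305 -0.01651775  0.185     ]]
bolt in scene [[390.46116338 344.17603824]
 [277.07724422 322.57521366]
 [299.49448788 252.72446183]
 [400.77579882 270.07052779]
 [366.80506    287.10593963]
 [308.06336995 276.70291725]
 [316.68937375 225.76948105]]
```

View pics/sc_c.png

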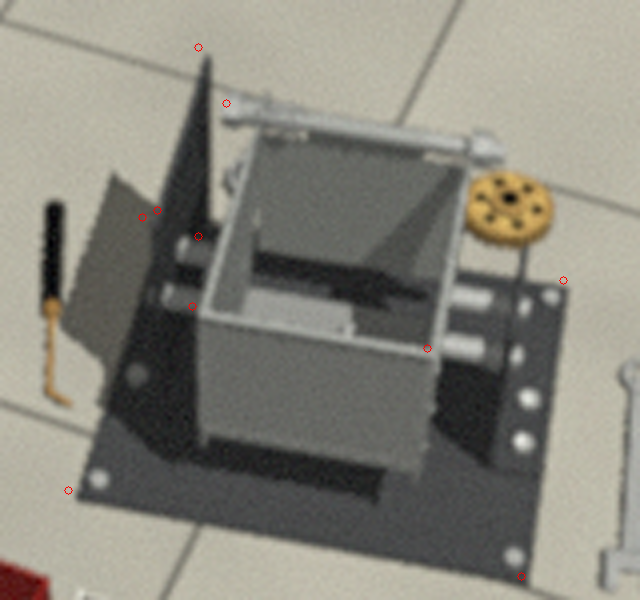

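The scene view agrees to within about 2.5 px (roughly 6 mm), so I'll refine with the wrist camera. First I compute the move to a hover.

```bash
cat >> h.py <<'E'
def tool_rot(yaw,lean):  # tool y = stand x, z down; lean>0: tips to front
    Rz=R.from_euler("z",yaw)
    base=np.array([[0,1,0],[1,0,0],[0,0,-1]]).T  # cols: tool x=stand y, tool y=stand x, tool z=-z
    return Rz*R.from_euler("y",lean)*R.from_matrix(base)
def delta(pos,rot,s):
    r0=R.from_quat(s["ee_rot"])
    return (r0.inv().apply(pos-s["tool_pos"])*100).round(2), np.degrees((r0.inv()*rot).as_rotvec()).round(1)
E
python3 - <<'E'
from h import *; from plant import arm
s=arm.get_state()
t=tool_rot(.1776,.1);print(t.as_matrix().round(2))
print(delta(np.array([.545,-.0165,.30]),t,s), R.from_quat(s["ee_rot"]).as_matrix().round(2))
E
```

```text
[[-0.18  0.98 -0.1 ]
 [ 0.98  0.18 -0.02]
 [ 0.   -0.1  -1.  ]]
(array([-52.38, -47.3 ,  -5.19]), array([ 5.1,  3.1, 61.9])) [[-0.95  0.31 -0.  ]
 [ 0.31  0.95 -0.  ]
 [ 0.   -0.   -1.  ]]
```

```bash
python3 -m inch '[[0,0,-5,0,0,0],[-4,-3,-7,0,0,6],[-7,-6,-7,0,0,12],[-10,-9,-7,0,0,18],[-13,-12,-7,0,0,24],[-16,-14,-7,0,0,30],[-19,-17,-7,0,0,36],[-22,-20,-7,0,0,42],[-25,-23,-7,0,0,48],[-28,-26,-7,0,0,54]]' 1 30
python3 - <<'E'
from h import *; from plant import arm
s=arm.get_state();print(s["time"],s["tool_pos"],s["joint_positions"].round(2))
print(delta(np.array([.545,-.0165,.30]),tool_rot(.1776,.1),s))
E
```

```text
time: 0.98
tool_pos: [0.3726, 0.2715, 0.3181]
ee_rot: [0.589, 0.808, 0.0, 0.0]
force: [0.8, 0.4, -0.7]
finger_gap: 0.0852
grasp_force: 0.0
0.9833 [0.37258326 0.27154515 0.31813198] [ 0.54 -0.08  1.92 -0.    1.3   0.22]
(array([-32.7 ,   7.57,   1.82]), array([5.7, 0.4, 7.7]))
```

```bash
python3 -m inch '[[-4,1,0,1,0,1],[-8,2,0,2,0,2],[-12,3,0,3,0,3],[-16,4,0,4,0,4],[-20,5,0,5,0,5],[-24,6,0,5.7,0.4,6],[-28,7,0.5,5.7,0.4,7.7],[-31,7.5,1,5.7,0.4,7.7],[-32.7,7.6,1.8,5.7,0.4,7.7],[-32.7,7.6,1.8,5.7,0.4,7.7]]'
python3 - <<'E'
from h import *; from plant import arm
c=arm.read_camera("wrist");s=arm.get_state();print(s["time"],s["tool_pos"],s["joint_positions"].round(2))
np.save("w1.npy",c,allow_pickle=True)
cv2.imwrite("pics/w1.png",c["frame"])
p=[.6028,.0838,.1776]
print(proj(c,stand(p,[[-75,-94,185],[-75,-83,185],[-107,-110,199],[-107,-115,199],[45,-110,199],[-80,-70,198],[105,-70,198],[-80,70,198]])).round(0), proj(c,s["tool_pos"]))
print(delta(np.array([.545,-.0165,.30]),tool_rot(.1776,.1),s))
E
```

```text
time: 1.82
tool_pos: [0.5466, -0.0171, 0.298]
ee_rot: [0.641, 0.766, -0.04, -0.033]
force: [-0.7, -0.2, 0.0]
finger_gap: 0.0853
grasp_force: 0.0
1.8667 [ 0.54590938 -0.01515183  0.29862845] [-0.09  0.17  1.7  -0.03  1.37 -0.26]
[[333. 250.]
 [334. 233.]
 [280. 280.]
 [280. 288.]
 [538. 291.]
 [324. 218.]
 [667. 226.]
 [325. -67.]] [[316.45654093 334.80577933]]
(array([-0.12, -0.13, -0.12]), array([-0.2, -0.1,  0.1]))
```

View pics/w1.png

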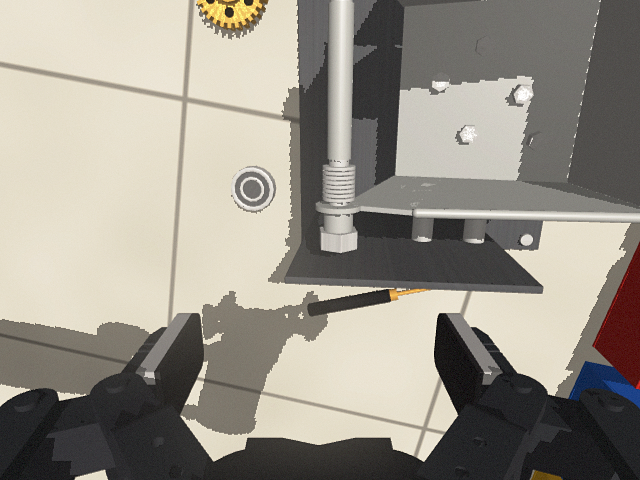

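The wrist view shows the bolt head at about (338,240), the bracket's top edge from (287,281) to (541,291), and the hopper rim edge at (414,213). Next I take a second view, shifted to the front and lower.

```bash
python3 -m inch '[[0,-1.5,1,0,0,0],[0,-3,2,0,0,0],[0,-4.5,3,0,0,0],[0,-6,4,0,0,0],[0,-6,4,0,0,0],[0,-6,4,0,0,0],[0,-6,4,0,0,0],[0,-6,4,0,0,0],[0,-6,4,0,0,0],[0,-6,4,0,0,0]]'
python3 - <<'E'
from h import *; from plant import arm
c=arm.read_camera("wrist")
np.save("w2.npy",c,allow_pickle=True)
c1=np.load("w1.npy",allow_pickle=True).item()
p=[.6028,.0838,.1776]
u=proj(c,stand(p,[-75,-88.5,185]))[0];print(u)
k=cv2.resize(c1["frame"][190:300,270:430],None,fx=5,fy=5,interpolation=cv2.INTER_CUBIC)
cv2.imwrite("pics/w1c.png",k)
x,y=int(u[0])-80,int(u[1])-45;print(x,y)
cv2.imwrite("pics/w2c.png",cv2.resize(c["frame"][max(y,0):y+110,max(x,0):x+160],None,fx=5,fy=5,interpolation=cv2.INTER_CUBIC))
E
```

```text
time: 2.7
tool_pos: [0.4846, -0.025, 0.267]
ee_rot: [0.639, 0.768, -0.038, -0.032]
force: [-0.0, 0.1, -0.6]
finger_gap: 0.0854
grasp_force: 0.0
[444.09632642 268.66934098]
364 223
```

View pics/w1c.png

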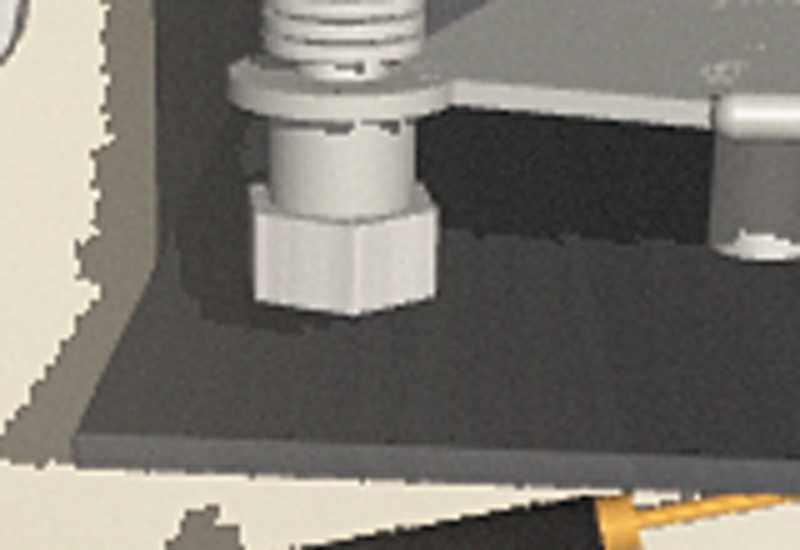

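View pics/w2c.png

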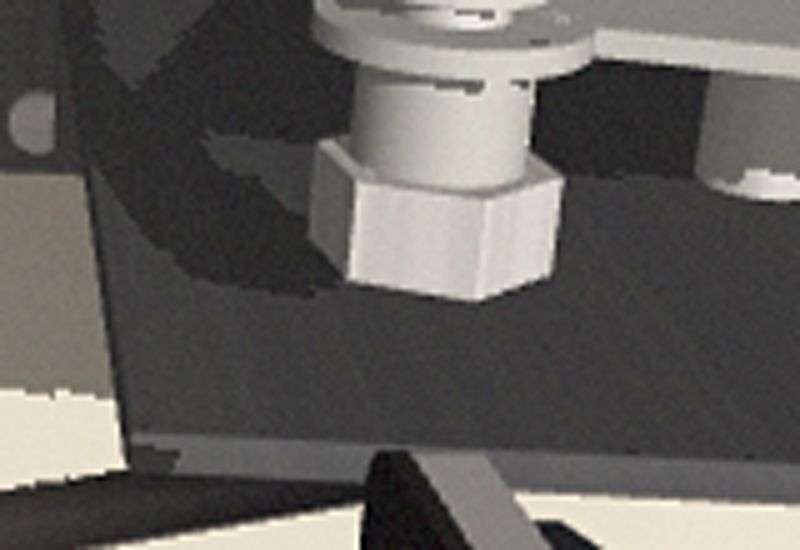

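Crop 1 shows the hex top edge at (355,222)–(355,313) with side edges at (438,205)–(435,298) and (255,207)–(257,298). Crop 2 shows the top edge at (490,197)–(478,300), the front edge at (357,178)–(347,280), the back edge at (563,180)–(553,275) and the lower-front edge at (320,140)–(312,238). I triangulate from these.

```bash
python3 - <<'E'
from h import *; from plant import arm
c1,c2=[np.load(f"w{i}.npy",allow_pickle=True).item() for i in (1,2)]
o1=np.array([[355,222],[355,313],[438,205],[435,298],[255,207],[257,298]])/5+[270,190]-.4
o2=np.array([[490,197],[478,300],[357,178],[347,280],[563,180],[553,275],[320,140],[312,238]])/5+[364,223]-.4
i1=[(90,1),(90,-1),(30,1),(30,-1),(150,1),(150,-1)]
i2=[(90,1),(90,-1),(150,1),(150,-1),(30,1),(30,-1),(210,1),(210,-1)]
def pts(q,idx):
    L=[]
    for a,sg in idx:
        a=np.radians(a); v=np.array([np.cos(a),0,np.sin(a)])*12.7e-3; v=R.from_euler("y",q[4]).apply(v)  # +: z leans to +x (tips to front)
        L.append(R.from_euler("z",q[3]).apply(v+[0,sg*.0055,0])+q[:3])
    return np.array(L)
f=lambda q:np.r_[proj(c1,pts(q,i1))-o1,proj(c2,pts(q,i2))-o2].ravel()
r=least_squares(f,[.545,-.0165,.185,.1776,.15]);q=r.x
print(q.round(4));print(f(q).reshape(-1,2).round(1))
g=least_squares(lambda v:f(np.r_[v[:2],.185,.1776,v[2]]),[.545,-.0165,.15]);print(g.x.round(4),abs(g.fun).max())
# bracket front top corners y-110 / -115 & edges vs prediction
p=[*(q[:2]-R.from_euler("z",q[3]).apply([-.075,-.0885,0])[:2]),q[3]]
print(p,((proj(c1,stand(p,[[-107,-110,199],[-107,-115,199],[-80,-70,198]]))-[270,190])*5).round(0))
s=arm.get_state();print(s["tool_pos"])
for h in (.05,.0):
  t=tool_rot(q[3],q[4]); pos=q[:3]+t.apply([0,0,.002-h]); print(h,pos,delta(pos,t,s))
E
```

```text
[ 0.5468 -0.0128  0.186   0.1758  0.1678]
[[-0.2  0.6]
 [-0.5  0.1]
 [ 0.1  0.7]
 [ 0.1 -0.6]
 [ 0.3  0.9]
 [-0.1  0.1]
 [-0.3  0.4]
 [-0.4  0.1]
 [ 0.4  0.3]
 [ 0.4 -0.3]
 [ 0.7 -0.9]
 [ 0.1 -0.2]
 [-0.3 -0.1]
 [-0.5 -0.8]]
[ 0.547  -0.0131  0.1624] 0.9661729932788319
[np.float64(0.6051222459060677), np.float64(0.0874680231046775), np.float64(0.17584811973996137)] [[ 70. 426.]
 [ 71. 464.]
 [293. 112.]]
[ 0.48439674 -0.0250133   0.26678421]
0.05 [ 0.55465656 -0.01138507  0.2333148 ] (array([0.07, 7.45, 2.62]), array([4. , 0. , 0.4]))
0.0 [ 0.54643237 -0.01284637  0.18401747] (array([0.07, 7.11, 7.61]), array([4. , 0. , 0.4]))
```

The fit is good: residuals are under 1 px, height is 186 mm against the stated 185, and lean is 0.168 rad. The bracket edge prediction matches too. Approach above the bolt with the fingers narrowed.

```bash
python3 -m inch '[[0,3,0.5,2,0,0],[0,6,1.5,4,0,0.4],[0,7.45,2.6,4,0,0.4],[0,7.45,2.6,4,0,0.4],[0,7.45,2.6,4,0,0.4],[0,7.45,2.6,4,0,0.4],[0,7.45,2.6,4,0,0.4],[0,7.45,2.6,4,0,0.4],[0,7.45,2.6,4,0,0.4],[0,7.45,2.6,4,0,0.4]]' 0.6
python3 - <<'E'
from h import *; from plant import arm
c=arm.read_camera("wrist");cv2.imwrite("pics/w3.png",c["frame"])
s=arm.get_state();t=tool_rot(.1758,.168)
B=np.array([.5468,-.0128,.1855])
print(delta(B+t.apply([-.001,0,.002]),t,s),s["finger_gap"])
E
```

```text
time: 3.58
tool_pos: [0.5539, -0.0123, 0.234]
ee_rot: [0.64, 0.763, -0.065, -0.054]
force: [-0.1, 0.2, -0.3]
finger_gap: 0.0514
grasp_force: 0.0
(array([-0.02,  0.11,  5.09]), array([-0. ,  0. , -0.1])) 0.05160689587684092
```

View pics/w3.png

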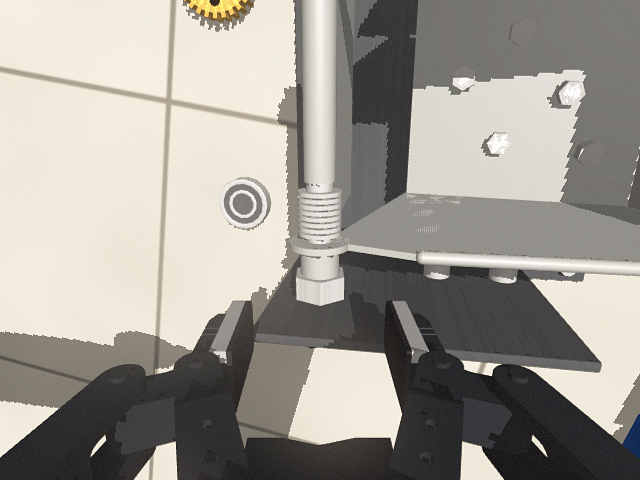

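The bolt head at (320,287) lies midway between the pads (inner edges near u 245 and 392), clear of the bracket edge. I descend.

```bash
python3 -m inch '[[0,0.1,0.7,0,0,0],[0,0.1,1.4,0,0,0],[0,0.1,2.1,0,0,0],[0,0.1,2.8,0,0,0],[0,0.1,3.5,0,0,0],[0,0.1,4.1,0,0,0],[0,0.1,4.6,0,0,0],[0,0.1,5.0,0,0,0],[0,0.1,5.1,0,0,0],[0,0.1,5.1,0,0,0]]'
python3 - <<'E'
from h import *; from plant import arm
s=arm.get_state();t=tool_rot(.1758,.168)
B=np.array([.5468,-.0128,.1855])
print(delta(B+t.apply([-.001,0,.002]),t,s),s["finger_gap"],s["force"],s["moment"])
E
```

```text
time: 4.47
tool_pos: [0.5464, -0.0135, 0.1823]
ee_rot: [0.64, 0.763, -0.065, -0.054]
force: [-0.1, -0.3, -0.2]
finger_gap: 0.0511
grasp_force: 0.0
(array([-0.03,  0.  , -0.12]), array([-0.1,  0. , -0. ])) 0.05112794952299958 [-0.0957141  -0.25155818 -0.21873379] [ 0.01443401 -0.04290115  0.01215346]
```

```bash
python3 -m inch '[[0,0,-0.1,0,0,0],[0,0,-0.1,0,0,0],[0,0,-0.1,0,0,0],[0,0,-0.1,0,0,0],[0,0,-0.1,0,0,0],[0,0,-0.1,0,0,0],[0,0,-0.1,0,0,0],[0,0,-0.1,0,0,0],[0,0,-0.1,0,0,0],[0,0,-0.1,0,0,0]]' 0 40
python3 - <<'E'
from h import *; from plant import arm
c=arm.read_camera("wrist");cv2.imwrite("pics/w4.png",c["frame"][150:480,100:540])
s=arm.get_state();t=tool_rot(.1758,.168)
print(delta(np.array([.5468,-.0128,.1855])+t.apply([-.001,0,.002]),t,s),s["finger_gap"],s["force"],s["moment"],s["grasp_force"])
E
```

```text
time: 5.3
tool_pos: [0.5463, -0.0137, 0.1846]
ee_rot: [0.64, 0.763, -0.066, -0.054]
force: [-3.6, -0.9, 6.0]
finger_gap: 0.0211
grasp_force: 39.6
(array([-0.02,  0.05,  0.1 ]), array([-0.2,  0. , -0. ])) 0.02080867208031023 [-4.00331552 -0.52922045  5.31539823] [-0.14792865  0.6321096   0.00359773] 39.611540185287595
```

View pics/w4.png

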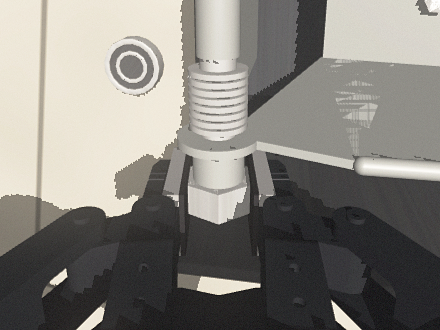

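Both pads hold the head (gap 21 mm, 40 N). I firm the grip and turn the first half about the bolt axis.

```bash
python3 -m inch '[[0,0,0,0,0,0],[0,0,0,0,0,0],[0,0,0,-3,0,0],[0,0.01,0,-6,0,0],[0,0.02,0,-9,0,0],[0,0.03,0,-12,0,0],[0,0.04,0,-15,0,0],[0,0.05,0,-18,0,0],[0,0.06,0,-21,0,0],[0,0.06,0,-23,0,0]]' 0 90
python3 - <<'E'
from h import *; from plant import arm
s=arm.get_state();t=tool_rot(.1758,.168)
print(np.degrees((t.inv()*R.from_quat(s["ee_rot"])).as_rotvec()),s["finger_gap"],s["force"],s["moment"],s["grasp_force"])
E
```

```text
time: 6.18
tool_pos: [0.5465, -0.0137, 0.1847]
ee_rot: [0.638, 0.761, 0.089, 0.075]
force: [-6.8, -1.0, 7.9]
finger_gap: 0.0197
grasp_force: 88.7
[-22.99239141  -0.0670797    0.02650113] 0.019736329479720698 [-6.79543378 -1.00824202  7.85799104] [-0.05722673  0.97245774  0.06866115] 88.66947529837489
```

```bash
python3 -m inch '[[0,0.01,0,-3,0,0],[0,0.02,0,-6,0,0],[0,0.02,0,-9,0,0],[0,0.03,0,-12,0,0],[0,0.04,0,-15,0,0],[0,0.05,0,-18,0,0],[0,0.06,0,-20,0,0],[0,0.06,0,-22,0,0],[0,0.06,0,-22,0,0],[0,0.06,0,-22,0,0]]' 0 90
python3 - <<'E'
from h import *; from plant import arm
c=arm.read_camera("wrist");a=c["frame"][100:480,100:540]
d=arm.read_camera("top")["frame"][220:290,230:350]
cv2.imwrite("pics/w5.png",np.vstack([a[:,:440],cv2.resize(d,None,fx=3.6,fy=3,interpolation=cv2.INTER_CUBIC)[:,:440][:210]]))
s=arm.get_state();t=tool_rot(.1758,.168)
print(np.degrees((t.inv()*R.from_quat(s["ee_rot"])).as_rotvec()),s["finger_gap"],s["force"],s["moment"],s["grasp_force"])
E
```

```text
time: 7.02
tool_pos: [0.5468, -0.0136, 0.1845]
ee_rot: [0.612, 0.73, 0.232, 0.195]
force: [-20.8, -3.8, 18.5]
finger_gap: 0.0199
grasp_force: 90.7Traceback (most recent call last):
  File "<stdin>", line 4, in <module>
    return _nx.concatenate(arrs, 0, dtype=dtype, casting=casting)
           ~~~~~~~~~~~~~~~^^^^^^^^^^^^^^^^^^^^^^^^^^^^^^^^^^^^^^^
ValueError: all the input array dimensions except for the concatenation axis must match exactly, but along dimension 1, the array at index 0 has size 440 and the array at index 1 has size 432
```

The force along the tool axis has risen to about 28 N, so I ease back slightly and take the picture.

```bash
python3 -m inch '[[0,0,-0.02,0,0,0],[0,0,-0.04,0,0,0],[0,0,-0.06,0,0,0],[0,0,-0.06,0,0,0],[0,0,-0.06,0,0,0],[0,0,-0.06,0,0,0],[0,0,-0.06,0,0,0],[0,0,-0.06,0,0,0],[0,0,-0.06,0,0,0],[0,0,-0.06,0,0,0]]' 0 90
python3 - <<'E'
from h import *; from plant import arm
c=arm.read_camera("wrist");a=c["frame"][100:480,100:540]
d=arm.read_camera("top")["frame"][220:290,230:350]
cv2.imwrite("pics/w5.png",np.vstack([a,cv2.resize(d,(440,210),interpolation=cv2.INTER_CUBIC)]))
s=arm.get_state();t=tool_rot(.1758,.168);r=R.from_quat(s["ee_rot"])
print(np.degrees((t.inv()*r).as_rotvec()),s["finger_gap"],r.inv().apply(s["force"]),r.inv().apply(s["moment"]),s["grasp_force"])
E
```

```text
time: 7.95
tool_pos: [0.5467, -0.0136, 0.1847]
ee_rot: [0.612, 0.73, 0.232, 0.195]
force: [-14.9, -3.4, 12.9]
finger_gap: 0.0202
grasp_force: 89.7
[-4.49151590e+01 -7.67732267e-02  4.08070024e-03] 0.020015700179372986 [ -0.33039633  -5.34600318 -18.59042884] [ 1.22995714 -0.03553842 -0.00932218] 89.71250094473362
```

View pics/w5.png

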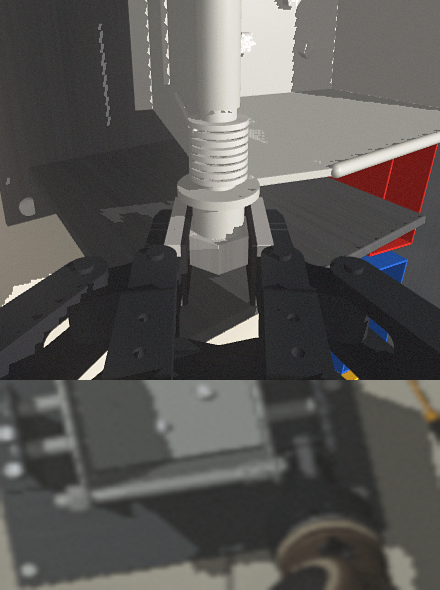

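The wrist view shows the head still seated symmetrically, with its top edge at (218,272) midway between the pads. In the top view at the bottom, nothing now stands out in front of the hinge bar, so the flap is shut. I relieve the remaining axial push.

```bash
python3 -m inch '[[0,0,-0.03,0,0,0],[0,0,-0.06,0,0,0],[0,0,-0.1,0,0,0],[0,0,-0.1,0,0,0],[0,0,-0.1,0,0,0],[0,0,-0.1,0,0,0],[0,0,-0.1,0,0,0],[0,0,-0.1,0,0,0],[0,0,-0.1,0,0,0],[0,0,-0.1,0,0,0]]' 0 90
python3 - <<'E'
from h import *; from plant import arm
s=arm.get_state();t=tool_rot(.1758,.168);r=R.from_quat(s["ee_rot"])
print(np.degrees((t.inv()*r).as_rotvec()),s["finger_gap"],r.inv().apply(s["force"]),r.inv().apply(s["moment"]),s["grasp_force"])
E
```

```text
time: 8.88
tool_pos: [0.5465, -0.0136, 0.1848]
ee_rot: [0.612, 0.73, 0.232, 0.195]
force: [-7.3, -2.3, 4.1]
finger_gap: 0.0199
grasp_force: 88.7
[-4.48845595e+01 -6.55230273e-02  3.23039582e-02] 0.019909252208566736 [-1.02649222 -3.86888178 -7.72719745] [ 0.9389241  -0.13492928  0.07299841] 88.70579347014427
```

```bash
python3 -c "
from plant import arm
print(arm.sign_off())"
```

```text
the job is handed in; nothing more can be done
None
```

I gripped the bolt head and turned it about 45° in the shutting direction; the job is handed in with the fingers still holding it at about 89 N, the flap looks shut in the last top view, and the windup (not measured) should be about 0.49 rad.

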